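Latch the bonding clamp shut on a glued housing

TASK

Close the bonding clamp on the glued black housing: hook the steel loop of its draw latch over the keeper on the sliding jaw so that the loop's crossbar sits behind and under the keeper's lip, then press the lever down over centre until it lies fully down and the jaw is drawn up. Let go, and leave the parts and tools lying around the clamp where they are.

Things in the scene. Friction and masses are not known exactly. Their poses are not given: they have to be found in the camera images.
- pivot (a point): Axis of the latch lever, 80 mm above the bench, mid width, over the clamp's fixed pale yellow block (90 mm wide, top 62 mm up). x: level, from here to the sliding jaw and keeper; z up; y along the hinge axes. The bolted base plate is 120 mm wide and reaches 130 mm to -x, 140 mm to +x. Between block and jaw stands the glued black housing, 86 mm wide, top 65 mm up.
- lever (a joint): Latch lever angle a: steel strip 100 x 24 x 6 mm from the pivot along (-cos a, sin a) in the pivot's x, z: 0 fully down, 1.57 upright, limit 2.4. Hinge friction 0.08 N m holds it where left. Loop pin at 30 mm x (cos(3.49-a), sin(3.49-a)). Loop hooked: tension starts near a = 1.27, dead centre near 0.3, then it snaps down and holds itself. Pressing at the end takes up to 6 to 10 N.
- lever_end (a point): Point on the middle of the lever strip 85 mm from the pivot (15 mm short of its free end); body x points back to the pivot along the strip.
- bar (a point): Centre of the loop's crossbar, a round steel bar 8 mm thick along the hinge axes, 108 mm from the loop's hinge pin on the lever. The loop is this bar and two 8 mm side rods, 50 mm between centres; it swings freely on its pin and falls by its weight. Its x points from pin to bar, its z up out of the loop's plane.
- tab (a point): Grip point on the loop's pull tab, a steel tongue 26 mm wide (along the hinge axes), 5 mm thick, 44 mm long, rising outwards at 45 degrees to the loop's plane from the middle of the crossbar. The point is 28 mm along it: in the loop's frame 19.8 mm beyond (x) and 19.8 mm above (z) the crossbar. Pinch it across its width; the loop can turn between the fingers.
- keeper (a point): Where the hooked crossbar's centre belongs (jaw at rest: 90 mm along x from the pivot, same height; same axes). The keeper is a steel hook on the jaw, 36 mm wide: a post 14 mm thick, its outer face at x = -4 mm, and a lip that reaches out to x = +4 mm, its underside 7 mm and top 12 mm above this point. The jaw's flat top is 6 mm below and reaches to x = +29 mm.
- jaw (a joint): How far the sliding jaw has been drawn towards the fixed block, in m: 0 = open rest position, about 0.0095 when the latch is fully closed. A spring of about 5 N/mm with 7.5 N preload pushes it open.
- shell_a: loose open black plastic housing half, 120 x 46 x 32 mm, lying beside the clamp; origin at the centre of its underside
- shell_b: another loose black housing half of the same size, away from the clamp to the robot's left
- shell_c: a third loose black housing half of the same size, away from the clamp to the robot's left
- glue_jar: amber jar with a white cap, 64 mm across, 75 mm tall, standing beside the clamp; origin at the centre of its underside
- motor: small upright steel motor, 37 mm across, 88 mm tall, to the robot's right; origin at the centre of its underside
- driver: screwdriver 180 mm long, lying between the clamp and the robot
- tape: roll of tape lying flat, 90 mm across, 24 mm high, to the robot's right

How it is judged:
On the way:
1. the crossbar is behind and under the keeper's lip while the lever is still raised (x of bar in the frame of keeper between -0.004 and 0.006 m and z of bar in the frame of keeper between -0.012 and 0.006 m and value of joint lever above 0.9 rad), for 0.2 s.
At the end, for the whole second after the job is handed in: The lever is fully down (angle below 0.08 rad) and still, the loop's crossbar lies behind the keeper (within -4 to +6 mm of the keeper point along x, below 6 mm above it), and the jaw is drawn in by more than 8 mm (x of bar in the frame of keeper between -0.004 and 0.006 m and z of bar in the frame of keeper between -0.012 and 0.006 m and value of joint lever below 0.08 rad and value of joint jaw above 0.008 m and velocity of joint lever between -0.05 and 0.05 rad/s); the robot touches nothing.
It fails at once if a housing half, the jar, the motor, the screwdriver or the tape is moved by more than 30 mm (distance of any of shell_a, shell_b, shell_c, glue_jar, motor, driver, tape from where it was at the start of the episode above 0.03 m).
It also fails if it takes over 61 s, if anything falls off the work surface, if the arm or the gripper's body presses on something with over 40 N, if the wrist force passes 120 N, or if a joint passes its speed limit or range.

ROBOT

A 7-joint arm with a two-finger parallel gripper is mounted at the origin on the work surface. World frame = base frame: x ahead of the robot, y to its left, z up, the work surface at z = 0. Lengths are in m, angles in rad, forces in N, time in s.
With the tool pointing down it reaches from about 0.35 to 0.9 m from the base axis. Payload 19.9 kg.
Tool frame: the origin (TCP) lies on the centre line of the jaws, within the pads' length; the fingertips stand 25 mm ahead of it and the grasp point (between the pads) lies 6 mm ahead of it; z points along the fingers, y is the line along which they close (so a half turn about z gives the same grasp; the last joint's range is limited). The gripper opens to 94 mm and grips with 3 to 60 N. Pads are 16 mm wide; open, the fingers measure 119 mm over their backs; the gripper's body (75 mm by 177 mm) begins 78 mm behind the grasp point.
Start: joints at [-1.323, 0.417, -0.01, 1.614, 0.005, 1.111, -0.053], TCP at [0.178, 0.599, 0.21] pointing down, gripper open.
Joint ranges: [-2.81, 2.81], [-0.39, 2.02], [-1.27, 1.25], [0.06, 2.57], [-1.19, 4.33], [0.19, 2], [-2.82, 2.82]. Speed limits (rad/s): [1.89, 1.89, 2.39, 2.39, 3.01, 3.01, 3.01].

INTERFACE

Orientations are given as a rotation vector (axis times angle).
In Python, from station import monitor, eyes, ctrl gives the robot as it stands.
- The arm moves only by the shell command python3 -m creep 'ROWS' [FORCE]. ROWS is JSON, a list that holds one entry, the list of rows, each a list of 7 numbers: the turn, a rotation vector about the tool's x, y, z in units of 0.08 rad (1.0 is 0.08 rad), then the shift along the tool's x, y, z in units of 4 cm (1.0 is 4 cm), then the opening, from 0 (shut) to 1 (fully open). A call has 1 to 20 rows; each row shifts and turns the commanded pose from where the row before left it, along the tool's axes as they then stand; what a row does not reach is not made up. A row lasts 1/10 s, in which the tool goes at most 50 mm and 8.59 degrees, less where a joint would pass 70% of its speed; a pose out of reach is approached as far as the arm can. A call with a number of a shift or a turn outside -1 to 1 is refused whole. A call with a gripper value outside its range is refused whole. The fingers move at their own pace and stop on an object; FORCE is the grip in N (left out, the last holds). Time passes only in rows, so rows that do not move let the fingers close. It gives the time, the measured TCP pose, the force, the opening and the grip force at its end, in the units of the state.
- monitor.get_state(): the state, without advancing time (a new reading comes with each control period).
- eyes.read_camera(name): name is "scene" or "top" or "wrist"; returns a dict with "image" (400x640x3 uint8, blue, green, red), "vfov" (degrees; the focal length in pixels is half the picture's height over the tangent of half this angle, whatever the lens; pixels are square), "cx", "cy" (the principal point, pixels), "k1" (the pictures are not rectified: a ray, as slopes to the right and down, at radius r is drawn at 1 + k1 r^2 times it, then the intrinsics apply), "world_from_camera" (4x4, takes a point from camera to world coordinates); the wrist camera has in their place "tool_from_camera" (4x4, takes a point from camera to tool coordinates, whose origin is the TCP and whose axes are the flange's). Camera axes: x right, y up, looking along -z (the intrinsics and any distortion apply to the point x, -y, -z); pixel columns grow to the right and rows downward; lengths in m; the calibration is good to about 2 mm. A picture is of the moment at which its call begins: read the wrist's pose just before it. There is no depth.
- ctrl.sign_off(): hands the job in; it is judged then, once.
The state is a dict: "time": time; "qpos": joint angles; "joint_vel": joint speeds; "joint_torque": joint torques, N m; "position": TCP position; "eef_rot": TCP orientation; "force": force on the tool from outside, world axes, zero at the start; "ft_torque": the same for the moment, N m; "opening": finger opening in m; "grip_force": force on a finger pad.
Only numpy, scipy, OpenCV 4.12 (cv2) and the standard library are available. Lean on these libraries where they do the work, as an engineer would, in place of code of your own. Each camera call takes 0.05 s, during which the arm holds its last target. There are 200 camera calls.

## Working session

There is one attempt and no reset: what is moved stays moved. The work goes in short steps, Python scripts to look and compute and a shell command to move; the robot and the scene stay as the last step left them, time stands still between calls to the robot, and variables do not carry over. Pictures are saved under pics/ and viewed, at most 10 in all, crops included, and the job is handed in when it is done.

```bash
mkdir -p pics; ls; python3 - <<'E'
from station import monitor, eyes
import cv2
print(monitor.get_state())
for n in ("scene","top"):
    c=eyes.read_camera(n); cv2.imwrite(f"pics/{n}0.png",c["image"])
    print(n,{k:v for k,v in c.items() if k!="image"})
E
```

```text
pics
{'time': 0.0, 'qpos': array([-1.32350282,  0.41800899, -0.01027561,  1.61416079,  0.00468925,
        1.11068522, -0.05297858]), 'joint_vel': array([ 1.90266663e-03, -2.17076800e-05, -5.82129576e-04,  3.10769005e-04,
       -7.86776569e-05,  2.60931854e-04, -6.13092748e-04]), 'joint_torque': array([-1.22026036e-04, -8.51254034e+01,  6.38926495e-01, -4.25993907e+01,
       -4.87045501e-02,  1.87113503e-02,  1.42629651e-04]), 'position': array([0.17791788, 0.59876005, 0.20930918]), 'eef_rot': array([-4.52048961e-01, -3.10881259e+00,  1.94112842e-03]), 'force': array([ 0.19097307,  0.5144919 , -0.93076298]), 'ft_torque': array([-0.02922786,  0.00652709,  0.01268464]), 'grip_force': 0.0, 'opening': 0.09406341198978048}
scene {'vfov': 42.10161667664037, 'cx': 314.71684332824753, 'cy': 198.59342169517464, 'k1': -0.02679723772195832, 'world_from_camera': array([[ 0.7096311 , -0.58303623,  0.39559128,  1.15602277],
       [ 0.70455462,  0.59130717, -0.39237561, -0.56840128],
       [-0.00514676,  0.55715759,  0.83039083,  1.26098384],
       [ 0.        ,  0.        ,  0.        ,  1.        ]])}
top {'vfov': 42.38959413175995, 'cx': 317.20199364302476, 'cy': 202.79766387298233, 'k1': -0.16038381850351854, 'world_from_camera': array([[ 5.38629857e-02,  9.74425262e-01, -2.18160920e-01,
         2.16899703e-01],
       [-9.98548174e-01,  5.24374111e-02, -1.23232334e-02,
        -2.98419706e-02],
       [-5.68276132e-04,  2.18507954e-01,  9.75835002e-01,
         1.75632826e+00],
       [ 0.00000000e+00,  0.00000000e+00,  0.00000000e+00,
         1.00000000e+00]])}
```

View pics/scene0.png

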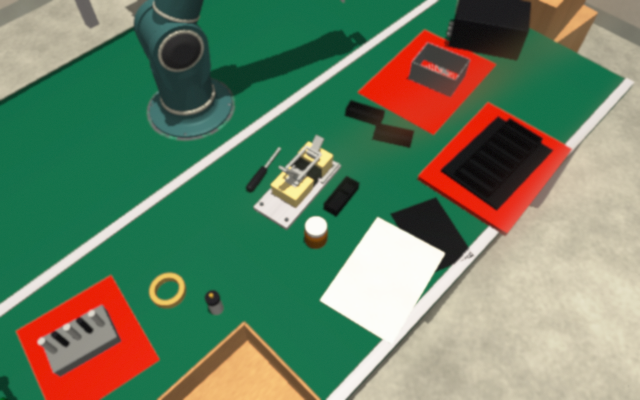

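View pics/top0.png

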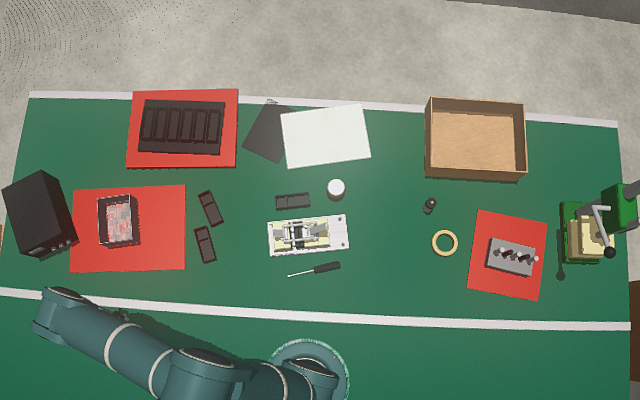

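The clamp is at about (307,235) in the top view and (300,180) in the scene view. The shell is just behind it, with the jar at (336,188) and the screwdriver at (315,270). I'll enlarge both views.

```bash
cat > h.py <<'E'
import numpy as np, cv2
from scipy.spatial.transform import Rotation as R
def ray(c,u,v,T=None):
    T=c["world_from_camera"] if T is None else T
    f=200/np.tan(np.radians(c["vfov"]/2)); K=np.array([[f,0,c["cx"]],[0,f,c["cy"]],[0,0,1]])
    # r -> r(1+k1 r^2), r in slopes
    p=cv2.undistortPoints(np.array([[[u,v]]],float),K,np.array([c["k1"],0,0,0,0]))[0,0]
    return T[:3,3],T[:3,:3]@np.array([p[0],-p[1],-1])
def atz(c,u,v,z,T=None):
    o,d=ray(c,u,v,T); return o+d*(z-o[2])/d[2]
def proj(c,P,T=None):
    T=c["world_from_camera"] if T is None else T
    q=T[:3,:3].T@(np.asarray(P)-T[:3,3]); x=np.array([q[0],-q[1]])/-q[2]
    f=200/np.tan(np.radians(c["vfov"]/2)); x=x*(1+c["k1"]*(x@x)); return x*f+[c["cx"],c["cy"]]
def tool(s):
    T=np.eye(4); T[:3,:3]=R.from_rotvec(s["eef_rot"]).as_matrix(); T[:3,3]=s["position"]; return T
E
python3 - <<'E'
import cv2,numpy as np
from h import *
from station import eyes
a=cv2.imread("pics/top0.png")[205:265,260:360]; b=cv2.imread("pics/scene0.png")[125:230,240:365]
a=cv2.resize(a,(800,480)[:2],interpolation=3)[:, :]; 
a=cv2.resize(a,(500,300)); b=cv2.resize(b,(625,525),interpolation=3)
cv2.imwrite("pics/a.png",cv2.resize(cv2.imread("pics/top0.png")[205:265,260:360],(800,480),interpolation=2)); cv2.imwrite("pics/b.png",b)
c=eyes.read_camera("top")
for p in [(267,226),(271,256),(346,214),(349,248)]: print(atz(c,*p,0.01))
E
```

```text
[0.51631834 0.16032984 0.01      ]
[0.41368599 0.13915449 0.01      ]
[ 0.57305838 -0.1092722   0.01      ]
[ 0.4554585  -0.12453675  0.01      ]
```

View pics/a.png

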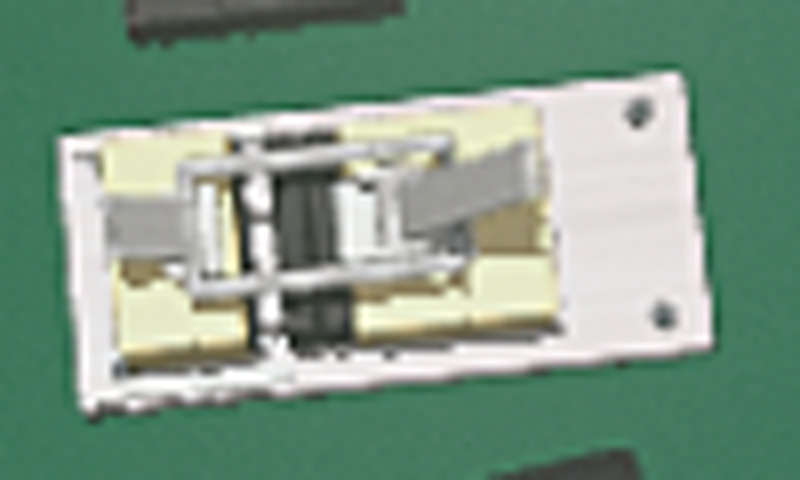

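View pics/b.png

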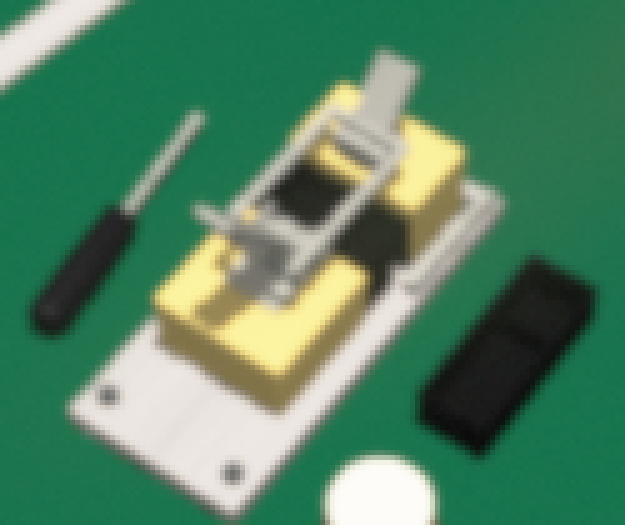

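The lever is on the block at crop (400–530, 150–230). The loop's crossbar is at (190, 170–290), lying on the keeper, with the tab at (105–190, 195–255). So the clamp's x axis points roughly along world +y. Next I plan the first transit.

```bash
cat >> h.py <<'E'
def plan(s,P,xax=None,T=None):
    """P: target TCP; print shift (units, in current tool axes) then turn (units, in tool axes)"""
    A=tool(s); d=A[:3,:3].T@(np.asarray(P)-A[:3,3])/0.04
    print("shift units",d.round(2))
    if T is not None: print("turn units",(R.from_matrix(A[:3,:3].T@T).as_rotvec()/0.08).round(2))
def down(yax):
    y=np.array([*yax,0.]);y/=np.linalg.norm(y); z=np.array([0,0,-1.]); return np.c_[np.cross(y,z),y,z]
E
python3 - <<'E'
from h import *
from station import monitor,eyes
s=monitor.get_state(); print(tool(s).round(3))
c=eyes.read_camera("wrist"); print({k:v for k,v in c.items() if k!="image"})
for sg in(1,-1): plan(s,[.47,.08,.40],T=down(sg*np.array([-.983,-.18])))
E
```

```text
[[-0.959  0.285 -0.     0.178]
 [ 0.285  0.959 -0.001  0.599]
 [-0.    -0.001 -1.     0.209]
 [ 0.     0.     0.     1.   ]]
{'vfov': 65.13078111702671, 'cx': 318.6067070386647, 'cy': 202.3177211819065, 'k1': 0.0024515373434610076, 'tool_from_camera': array([[-3.73860158e-04,  9.68034696e-01,  2.50816044e-01,
         7.35846473e-02],
       [ 9.99999882e-01,  2.83704061e-04,  3.95607624e-04,
         8.22307393e-04],
       [ 3.11804376e-04,  2.50816162e-01, -9.68034687e-01,
        -1.73971326e-01],
       [ 0.00000000e+00,  0.00000000e+00,  0.00000000e+00,
         1.00000000e+00]])}
shift units [-10.69 -10.36  -4.75]
turn units [-1.000e-02 -1.000e-02 -2.551e+01]
shift units [-10.69 -10.36  -4.75]
turn units [-1.000e-02  1.000e-02  1.376e+01]
```

```bash
python3 -m creep '[[[0,0,0,-0.82,-0.8,-0.36,1],[0,0,0,-0.82,-0.8,-0.36,1],[0,0,0,-0.82,-0.8,-0.36,1],[0,0,0,-0.82,-0.8,-0.36,1],[0,0,0,-0.82,-0.8,-0.36,1],[0,0,0,-0.82,-0.8,-0.36,1],[0,0,0,-0.82,-0.8,-0.36,1],[0,0,0,-0.82,-0.8,-0.36,1],[0,0,0,-0.82,-0.8,-0.36,1],[0,0,0,-0.82,-0.8,-0.36,1],[0,0,0,-0.82,-0.8,-0.36,1],[0,0,0,-0.82,-0.8,-0.36,1],[0,0,0,-0.82,-0.8,-0.36,1]]]'
python3 -m creep '[[[0,0,1,0,0,0,1],[0,0,1,0,0,0,1],[0,0,1,0,0,0,1],[0,0,1,0,0,0,1],[0,0,1,0,0,0,1],[0,0,1,0,0,0,1],[0,0,1,0,0,0,1],[0,0,1,0,0,0,1],[0,0,1,0,0,0,1],[0,0,1,0,0,0,1],[0,0,1,0,0,0,1],[0,0,1,0,0,0,1],[0,0,1,0,0,0,1],[0,0,0.75,0,0,0,1],[0,0,0,0,0,0,1],[0,0,0,0,0,0,1]]]'
python3 - <<'E'
from h import *
from station import monitor,eyes
import pickle
s=monitor.get_state(); print(tool(s).round(3),s["force"])
c=eyes.read_camera("wrist"); pickle.dump((s,c),open("w1.pkl","wb")); cv2.imwrite("pics/w1.png",c["image"])
E
```

```text
time: 1.5
position: [0.4687, 0.077, 0.3979]
eef_rot: [0.452, 3.109, 0.001]
force: [0.6, 1.2, 0.1]
opening: 0.0942
grip_force: 0.0
time: 3.1
position: [0.4682, 0.0789, 0.3971]
eef_rot: [-2.008, -2.416, 0.0]
force: [-0.1, -0.0, 0.4]
opening: 0.0941
grip_force: 0.0
[[-0.183  0.983 -0.     0.468]
 [ 0.983  0.183 -0.     0.079]
 [-0.    -0.    -1.     0.397]
 [ 0.     0.     0.     1.   ]] [-0.07101737 -0.02874768  0.37758136]
```

View pics/w1.png

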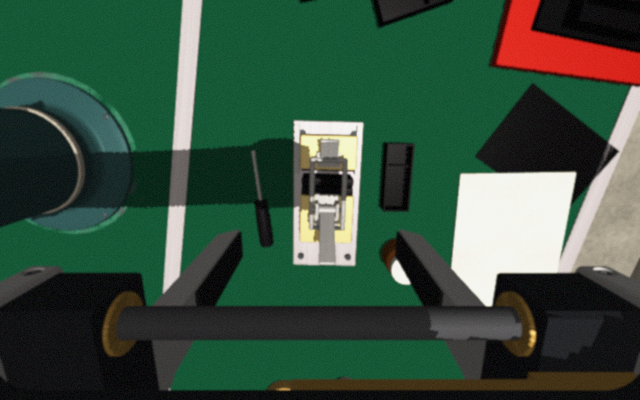

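The wrist view shows the plate spanning (293–362, 122–265). The tab is near (328,150), the crossbar near (328,160), and the lever points toward (327,262). I'll zoom in.

```bash
python3 - <<'E'
import cv2
im=cv2.imread("pics/w1.png")[118:268,283:373]
im=cv2.rotate(cv2.resize(im,None,fx=5.3,fy=5.3,interpolation=cv2.INTER_CUBIC),cv2.ROTATE_90_COUNTERCLOCKWISE)
cv2.imwrite("pics/w1z.png",im);print(im.shape)
E
```

```text
(477, 795, 3)
```

View pics/w1z.png

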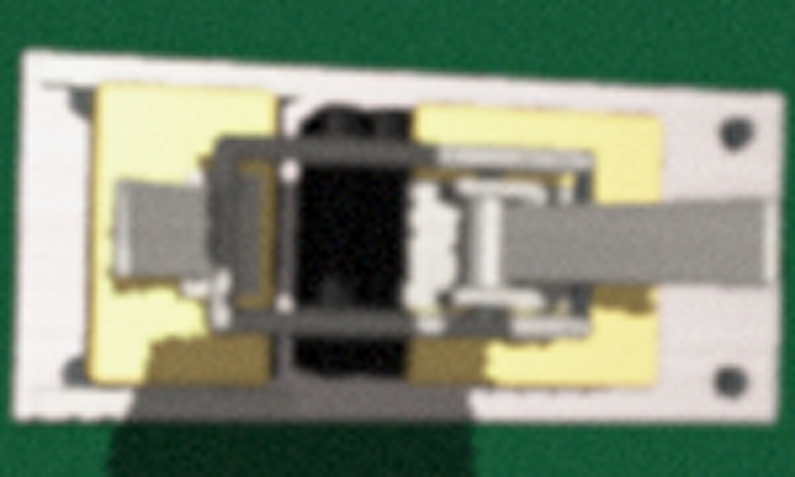

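```bash
cat > fit.py <<'E'
from h import *
import pickle
from scipy.optimize import least_squares
from station import eyes
s,c=pickle.load(open("w1.pkl","rb")); Tw=tool(s)@c["tool_from_camera"]; ct=eyes.read_camera("top")
Z=lambda X,Y:(283+89-Y/5.3+.0,118+X/5.3)
Q=lambda X,Y:(260+X/8,205+Y/8)
def model(p):
    px,py,yaw,a,b,zp=p
    M=np.eye(4);M[:3,:3]=R.from_euler("z",yaw).as_matrix();M[:3,3]=[px,py,.08]
    pin=.03*np.array([np.cos(3.49-a),0,np.sin(3.49-a)]); l=np.array([np.cos(b),0,np.sin(b)]); n=np.array([-np.sin(b),0,np.cos(b)]); y=np.array([0,1,0])
    P={}
    for sg,k in((-1,"m"),(1,"p")):
        P["pl+"+k]=np.array([.14,sg*.06,zp-.08]);P["pl-"+k]=np.array([-.13,sg*.06,zp-.08])
        P["lev"+k]=.1*np.array([-np.cos(a),0,np.sin(a)])+sg*.012*y
        P["bar"+k]=pin+.108*l+sg*.025*y; P["pin"+k]=pin+sg*.025*y
        P["tab"+k]=pin+.108*l+.0311*(l+n)+sg*.013*y
    P["tabpt"]=pin+.108*l+.0198*(l+n);P["bar"]=pin+.108*l;P["keeper"]=np.array([.09,0,0]);P["lev_end"]=.085*np.array([-np.cos(a),0,np.sin(a)])
    return M,P
W={"pl+m":(25,50),"pl-m":(780,92),"pl-p":(775,420),"pl+p":(12,418),"levm":(770,198),"levp":(770,285),"barm":(224,150),"barp":(222,320),"pinm":(580,158),"pinp":(578,326),"tabm":(117,182),"tabp":(115,276)}
TT={"levm":(528,145),"levp":(538,195),"barm":(187,172),"barp":(197,290),"tabm":(107,198),"tabp":(108,252)}
def res(p):
    M,P=model(p);w=lambda k:M[:3,:3]@P[k]+M[:3,3]
    return np.concatenate([proj(c,w(k),Tw)-Z(*v) for k,v in W.items()]+[proj(ct,w(k))-Q(*v) for k,v in TT.items()])
if __name__=="__main__":
    f=least_squares(res,[.49,.011,1.752,1.2,-.1,.012],loss="soft_l1")
    print(f.x.round(4)); r=res(f.x).reshape(-1,2)
    for k,v in zip(list(W)+["T"+k for k in TT],r): print(k,v.round(1))
    M,P=model(f.x)
    for k in("tabpt","bar","keeper","lev_end"): print(k,(P[k]*1e3).round(1),(M[:3,:3]@P[k]+M[:3,3]).round(4))
    np.save("M.npy",M)
E
python3 fit.py
```

```text
[ 0.4919  0.0154  1.7335  0.9703 -0.015   0.012 ]
pl+m [-0.4 -0.6]
pl-m [-0.2  0.2]
pl-p [-0.  -0.1]
pl+p [-0.4  0.4]
levm [0.2 1.2]
levp [-0.2  0.9]
barm [0.7 0. ]
barp [-0.2 -0.3]
pinm [-0.5  0.7]
pinp [-0.1  0.5]
tabm [0.8 0. ]
tabp [-0.1  0. ]
Tlevm [-0.7 -1.1]
Tlevp [-1.1  0.1]
Tbarm [-1.4 -0.1]
Tbarp [-1.2  0.2]
Ttabm [-1.5 -0.3]
Ttabp [-0.9  0.9]
tabpt [103.7   0.   35.4] [0.4751 0.1177 0.1154]
bar [83.6  0.  15.9] [0.4784 0.0979 0.0959]
keeper [90.  0.  0.] [0.4774 0.1042 0.08  ]
lev_end [-48.    0.   70.1] [ 0.4997 -0.032   0.1501]
```

```bash
cat > p.py <<'E'
import sys
from h import *
from station import monitor
M=np.load("M.npy"); s=monitor.get_state(); A=tool(s)
print("t",s["time"],"TCP clamp mm",((M[:3,:3].T@(A[:3,3]-M[:3,3]))*1e3).round(1),"F clamp",(M[:3,:3].T@s["force"]).round(1),"open",round(s["opening"],4),"grip",s["grip_force"])
if len(sys.argv)>1:
    t=np.array([float(v) for v in sys.argv[1:4]])/1e3
    plan(s,M[:3,:3]@t+M[:3,3],T=M[:3,:3]@np.c_[[1,0,0],[0,-1,0],[0,0,-1]])
E
python3 p.py 103.7 0 51
```

```text
t 3.2 TCP clamp mm [ 66.5  13.1 317.2] F clamp [-0.9 -0.2  0.5] open 0.0943 grip 0.0
shift units [0.92 0.35 6.65]
turn units [0.   0.   0.26]
```

```bash
python3 -m creep '[[[0,0,0.26,0,0,0,1],[0,0,0,0.31,0.12,0.8,1],[0,0,0,0.31,0.12,0.8,1],[0,0,0,0.31,0.11,0.8,1],[0,0,0,0,0,0.8,1],[0,0,0,0,0,0.8,1],[0,0,0,0,0,0.8,1],[0,0,0,0,0,0.4,1],[0,0,0,0,0,0,1],[0,0,0,0,0,0,1]]]' >/dev/null; python3 p.py 103.7 0 51; python3 - <<'E'
from station import eyes
import cv2
c=eyes.read_camera("wrist"); cv2.imwrite("pics/w2.png",c["image"])
E
```

```text
t 4.2 TCP clamp mm [103.6  -1.2 109.8] F clamp [-0.3 -0.   0.8] open 0.0942 grip 0.0
shift units [ 0.   -0.03  1.47]
turn units [ 0.    0.   -0.02]
```

View pics/w2.png

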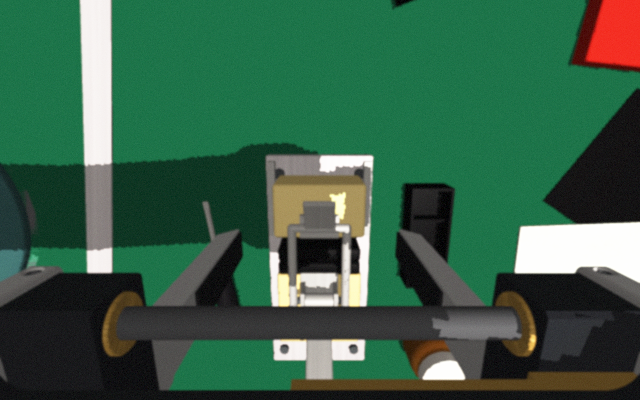

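The tab at (319,215) is centred between the fingertips (240 and 400), so I descend and grip.

```bash
python3 -m creep '[[[0,0,0,0,-0.03,0.5,1],[0,0,0,0,0,0.5,1],[0,0,0,0,0,0.47,1],[0,0,0,0,0,0,0.1],[0,0,0,0,0,0,0.1],[0,0,0,0,0,0,0.1],[0,0,0,0,0,0,0.1],[0,0,0,0,0,0,0.1],[0,0,0,0,0,0,0.1],[0,0,0,0,0,0,0.1],[0,0,0,0,0,0,0.1],[0,0,0,0,0,0,0.1]]]' 15; python3 p.py
```

```text
time: 5.45
position: [0.4752, 0.1177, 0.1305]
eef_rot: [2.035, 2.393, 0.001]
force: [6.1, 1.2, 0.7]
opening: 0.0254
grip_force: 3.3
t 5.45 TCP clamp mm [103.7  -0.   50.5] F clamp [ 0.2 -6.2  0.7] open 0.0254 grip 3.319280371069908
```

```bash
python3 - <<'E'
import numpy as np
from scipy.optimize import fsolve
g=[.97,-.015]; prev=None
def F(q):
    a,b=q; pin=30*np.array([np.cos(3.49-a),np.sin(3.49-a)]); l=np.array([np.cos(b),np.sin(b)]); n=np.array([-l[1],l[0]])
    return pin+108*l, pin+108*l+19.8*(l+n)
for w in [(83.6,15.9),(85,24),(94,25),(103,23),(103,12),(103,0),(97,-1),(92,-1),(90,-1)]:
    g=fsolve(lambda q:F(q)[0]-w,g); t=F(g)[1]
    print(w,"a,b",g.round(2),"TCP",(t+[0,15]).round(1),"" if prev is None else ("d units x,z",((t-prev)/40*[1,-1]).round(2))); prev=t
E
```

```text
(83.6, 15.9) a,b [ 0.97 -0.01] TCP [103.7  50.4] 
(85, 24) a,b [1.05 0.04] TCP [103.9  59.6] ('d units x,z', array([ 0.01, -0.23]))
(94, 25) a,b [ 1.43 -0.01] TCP [114.1  59.5] ('d units x,z', array([0.25, 0.  ]))
(103, 23) a,b [ 1.76 -0.06] TCP [124.   56.6] ('d units x,z', array([0.25, 0.07]))
(103, 12) a,b [ 1.8  -0.17] TCP [125.8  43.3] ('d units x,z', array([0.05, 0.33]))
(103, 0) a,b [ 1.89 -0.28] TCP [127.5  28.5] ('d units x,z', array([0.04, 0.37]))
(97, -1) a,b [ 1.69 -0.28] TCP [121.6  27.5] ('d units x,z', array([-0.15,  0.03]))
(92, -1) a,b [ 1.5  -0.27] TCP [116.3  27.9] ('d units x,z', array([-0.13, -0.01]))
(90, -1) a,b [ 1.41 -0.26] TCP [114.2  28.2] ('d units x,z', array([-0.05, -0.01]))
```

```bash
python3 -m creep '[[[0,0,0,0,0,-0.12,0.1],[0,0,0,0,0,-0.11,0.1],[0,0,0,0.13,0,0,0.1],[0,0,0,0.12,0,0,0.1],[0,0,0,0.13,0,0.03,0.1],[0,0,0,0.12,0,0.04,0.1],[0,0,0,0,0,0,0.1],[0,0,0,0,0,0,0.1]]]' 20; python3 p.py; python3 - <<'E'
from station import eyes
import cv2
c=eyes.read_camera("wrist"); cv2.imwrite("pics/w3.png",cv2.resize(c["image"][140:380,200:440],None,fx=2.4,fy=2.4))
E
```

```text
time: 6.25
position: [0.4716, 0.1374, 0.1366]
eef_rot: [2.035, 2.393, -0.001]
force: [0.3, -0.1, -0.6]
opening: 0.0099
grip_force: 0.0
t 6.25 TCP clamp mm [123.7   0.3  56.6] F clamp [-0.1 -0.2 -0.6] open 0.0099 grip 0.0
```

View pics/w3.png

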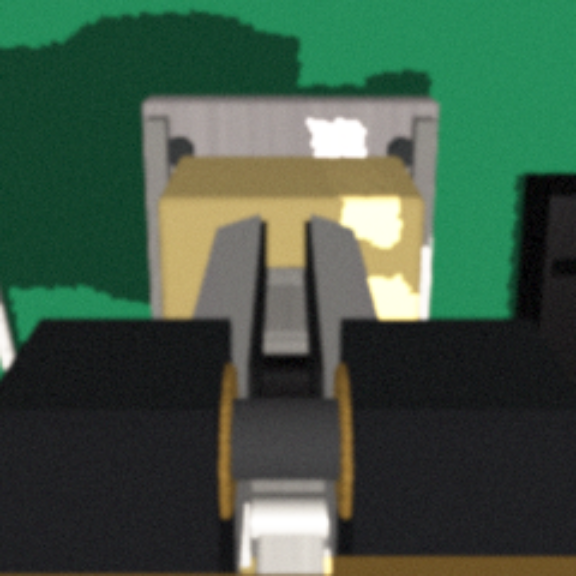

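The fingers slipped off: the tab is back near (285,300) in the crop, inboard of the fingers, and the grip was still weak. I'll open and re-measure.

```bash
python3 -m creep '[[[0,0,0,0.2,0,-0.5,0.6],[0,0,0,0,0,-0.5,0.6],[0,0,0,0,0,-0.5,0.6],[0,0,0,0,0,0,0.6],[0,0,0,0,0,0,0.6],[0,0,0,0,0,0,0.6]]]' 30 >/dev/null; python3 p.py; python3 - <<'E'
from station import eyes,monitor
import cv2,pickle
s=monitor.get_state()
c=eyes.read_camera("wrist"); pickle.dump((s,c),open("w4.pkl","wb"));cv2.imwrite("pics/w4.png",cv2.resize(c["image"][140:390,220:420],None,fx=2.4,fy=2.4,interpolation=2))
E
```

```text
t 6.9 TCP clamp mm [131.5   0.6 116.1] F clamp [-0.3  0.8 -0.3] open 0.0537 grip 0.0
```

View pics/w4.png

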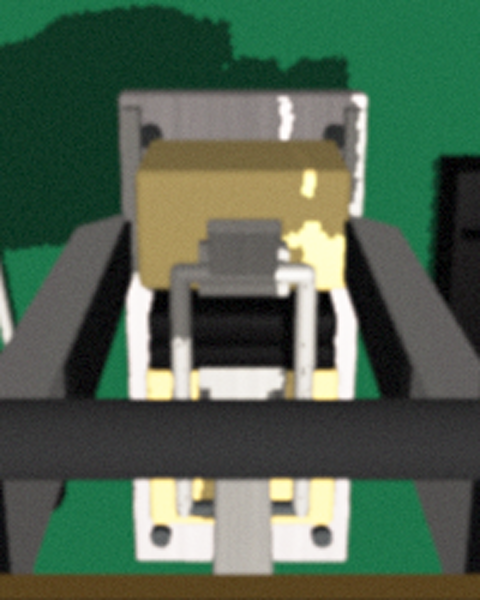

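```bash
python3 - <<'E'
from fit import *
s,c=pickle.load(open("w4.pkl","rb"));Tw=tool(s)@c["tool_from_camera"];M0=np.load("M.npy")
f0=[M0[0,3],M0[1,3],np.arctan2(M0[1,0],M0[0,0])]
W={"barm":(304,273),"barp":(182,273),"tabm":(281,221),"tabp":(208,221),"pinm":(300,512),"pinp":(184,512)}
def r(q):
    M,P=model([*f0,q[0],q[1],.012])
    return np.concatenate([proj(c,M[:3,:3]@P[k]+M[:3,3],Tw)-[220+v[0]/2.4,140+v[1]/2.4] for k,v in W.items()])
f=least_squares(r,[1,0],loss="soft_l1");print(f.x,r(f.x).round(1))
M,P=model([*f0,*f.x,.012]);print("bar",P["bar"]*1e3,"tab",P["tabpt"]*1e3)
E
```

```text
[ 0.97240922 -0.03290319] [-0.4 -0.5 -2.2 -0.4 -1.4  0.2 -2.2  0.2 -0.6 -1.1 -0.9 -1.1]
bar [83.59514234  0.         13.9757224 ] tab [104.03579107   0.          33.11363973]
```

```bash
python3 p.py 105 -0.5 46; python3 -m creep '[[[0,0,0,-0.33,0.01,0.25,0.6],[0,0,0,-0.33,0.01,0.5,0.6],[0,0,0,0,0,0.5,0.6],[0,0,0,0,0,0.5,0.6],[0,0,0,0,0,0,0.6],[0,0,0,0,0,0,0],[0,0,0,0,0,0,0],[0,0,0,0,0,0,0],[0,0,0,0,0,0,0],[0,0,0,0,0,0,0],[0,0,0,0,0,0,0],[0,0,0,0,0,0,0],[0,0,0,0,0,0,0]]]' 40; python3 p.py
python3 -m creep '[[[0,0,0,0,0,0,0],[0,0,0,0,0,0,0],[0,0,0,0,0,0,0]]]' 40|tail -2
```

```text
t 7.0 TCP clamp mm [131.5   0.5 116.1] F clamp [-0.  -0.7  0.4] open 0.056 grip 0.0
shift units [-0.66  0.03  1.75]
turn units [-0.01  0.01 -0.02]
time: 8.3
position: [0.476, 0.1196, 0.1271]
eef_rot: [2.035, 2.393, 0.002]
force: [5.0, 2.0, 3.8]
opening: 0.0236
grip_force: 40.0
t 8.3 TCP clamp mm [105.4  -1.2  47.1] F clamp [ 1.2 -5.2  3.8] open 0.0236 grip 40.00132620334625
opening: 0.0232
grip_force: 40.0
```

```bash
python3 -m creep '[[[0,0,0,0,0,-0.12,0],[0,0,0,0,0,-0.11,0],[0,0,0,0.13,0,0,0],[0,0,0,0.12,0,0,0],[0,0,0,0.13,0,0.03,0],[0,0,0,0.12,0,0.04,0],[0,0,0,0,0,0,0]]]' 40|tail -2; python3 p.py
```

```text
opening: 0.0232
grip_force: 40.0
t 9.3 TCP clamp mm [125.4  -0.9  53. ] F clamp [ 0.9 -6.6 -0.5] open 0.0232 grip 39.99997079372406
```

```bash
python3 -m creep '[[[0,0,0,0.03,0,0.16,0],[0,0,0,0.02,0,0.17,0],[0,0,0,0.02,0,0.18,0],[0,0,0,0.02,0,0.17,0],[0,0,0,0,0,0,0]]]' 40|tail -2; python3 p.py; python3 - <<'E'
from station import eyes,monitor
import cv2,pickle
s=monitor.get_state()
c=eyes.read_camera("wrist"); pickle.dump((s,c),open("w5.pkl","wb"));cv2.imwrite("pics/w5.png",cv2.resize(c["image"][140:390,220:420],None,fx=2.4,fy=2.4,interpolation=2))
E
```

```text
opening: 0.0235
grip_force: 40.0
t 9.8 TCP clamp mm [128.4  -0.9  25.1] F clamp [-1.1 -7.8  1.1] open 0.0235 grip 40.00258147716522
```

View pics/w5.png

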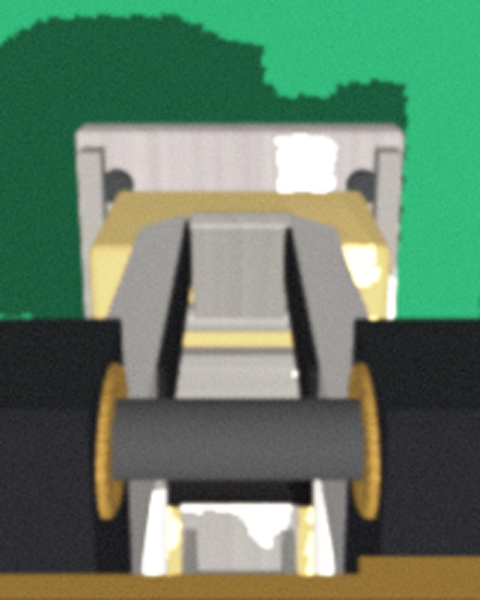

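The tab is still held at (190–290, 215–320). Yellow jaw shows between the crossbar (row 325) and the lip (row 350), so the bar is outboard of the lip and down. I now move it in.

```bash
python3 -m creep '[[[0,0,0,-0.08,0,0.01,0],[0,0,0,-0.08,0,0.02,0],[0,0,0,-0.07,0,0,0],[0,0,0,-0.06,0,0,0],[0,0,0,-0.03,0,0,0],[0,0,0,0,0,0,0]]]' 40|tail -2; python3 p.py
```

```text
opening: 0.0232
grip_force: 40.0
t 10.45 TCP clamp mm [117.1  -1.   24.7] F clamp [ 7.1 -4.6  1.7] open 0.0232 grip 39.99813258647919
```

```bash
python3 -m creep '[[[0,0,0,0,0,0,0.6],[0,0,0,0,0,0,0.6],[0,0,0,0,0,0,0.6],[0,0,0,0,0,0,0.6],[0,0,0,0.1,0,-0.5,0.6],[0,0,0,0.1,0,-0.8,0.6],[0,0,0,0,0,-0.8,0.6],[0,0,0,0,0,-0.8,0.6],[0,0,0,0,0,-0.8,0.6],[0,0,0,0,0,-0.8,0.6],[0,0,0,0,0,0,0.6],[0,0,0,0,0,0,0.6]]]' 30|tail -2; python3 p.py; python3 - <<'E'
from station import eyes,monitor
import cv2,pickle
s=monitor.get_state()
c=eyes.read_camera("wrist"); pickle.dump((s,c),open("w6.pkl","wb"));cv2.imwrite("pics/w6.png",cv2.resize(c["image"][130:390,240:400],None,fx=2.3,fy=2.3,interpolation=2))
E
```

```text
opening: 0.0564
grip_force: 0.0
t 11.65 TCP clamp mm [124.1  -0.5 204.7] F clamp [-0.3  0.2 -0.3] open 0.0564 grip 0.0
```

View pics/w6.png

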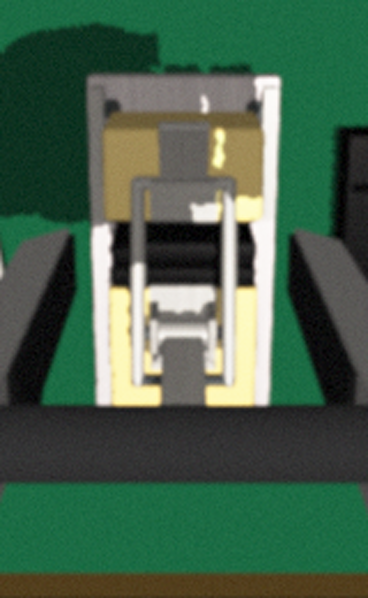

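The crossbar is at crop row 184, the tab end at row 124, and the pins at row 380. That was my 11th viewed picture, one over the limit of 10, so I work from numbers only from here. Next I fit the linkage.

```bash
python3 - <<'E'
from fit import *
s,c=pickle.load(open("w6.pkl","rb"));Tw=tool(s)@c["tool_from_camera"];M0=np.load("M.npy")
f0=[M0[0,3],M0[1,3],np.arctan2(M0[1,0],M0[0,0])]
W={"barm":(229,184),"barp":(138,184),"tabm":(210,124),"tabp":(160,124),"pinm":(228,380),"pinp":(138,380)}
def r(q):
    M,P=model([*f0,q[0],q[1],.012])
    return np.concatenate([proj(c,M[:3,:3]@P[k]+M[:3,3],Tw)-[240+v[0]/2.3,130+v[1]/2.3] for k,v in W.items()])
f=least_squares(r,[1.4,-.2],loss="soft_l1");print(f.x,r(f.x).round(1))
M,P=model([*f0,*f.x,.012]);print("bar",P["bar"]*1e3,"pin",P["pinm"]*1e3,"lev_end",P["lev_end"]*1e3)
E
python3 p.py 0 0 190
```

```text
[ 1.40185918 -0.24010247] [-1.  -0.2 -1.3 -0.1 -1.5 -0.  -2.2  0.  -0.5  0.2 -1.1  0.3]
bar [90.06465343  0.          0.39143415] pin [-14.83721661 -25.          26.07406764] lev_end [-14.29145116   0.          83.78994226]
t 11.75 TCP clamp mm [124.   -0.  203.7] F clamp [-0.4  0.4  0.1] open 0.0566 grip 0.0
shift units [-3.1   0.    0.34]
turn units [-0.02  0.01 -0.02]
```

The crossbar is hooked at (90.1, 0.4) mm with the lever at 1.40 rad. I close the fingers and move to the lever's +x side.

```bash
python3 -m creep '[[[0,0,0,-0.7,0,0,0],[0,0,0,-0.7,0,0,0],[0,0,0,-0.7,0,0,0],[0,0,0,-0.7,0,0,0],[0,0,0,0,0,0,0],[0,0,0,0,0,0.6,0],[0,0,0,0,0,0.6,0],[0,0,0,0,0,0.6,0],[0,0,0,0,0,0.54,0],[0,0,0,0,0,0,0],[0,0,0,0,0,0,0]]]' 30|tail -2; python3 p.py 12 0 110
```

```text
opening: 0.0001
grip_force: 0.0
t 12.85 TCP clamp mm [ 12.2  -0.2 111.1] F clamp [ 0.4 -0.4 -0.8] open 0.0001 grip 0.0
shift units [-0.01 -0.01  0.03]
turn units [-0.02  0.01 -0.02]
```

```bash
python3 -m creep '[[[0,0,0,-0.18,0,0.08,0],[0,0,0,-0.18,0,0.08,0],[0,0,0,-0.2,0,0.04,0],[0,0,0,-0.19,0,0.05,0],[0,0,0,-0.18,0,0.08,0],[0,0,0,-0.18,0,0.09,0],[0,0,0,0,0,0,0]]]'; python3 p.py -32.7 0 93.9
python3 -m creep '[[[0,0,0,-0.16,0,0.12,0],[0,0,0,-0.16,0,0.12,0],[0,0,0,-0.14,0,0.15,0],[0,0,0,-0.13,0,0.15,0],[0,0,0,0,0,0,0]]]'|tail -3; python3 p.py -56.3 0 72.6
```

```text
time: 13.55
position: [0.4984, -0.0189, 0.1754]
eef_rot: [2.037, 2.389, 0.001]
force: [-4.6, -3.9, 20.4]
opening: 0.0005
grip_force: 10.2
t 13.55 TCP clamp mm [-34.9  -0.8  95.4] F clamp [-3.1  5.2 20.4] open 0.0005 grip 10.187389268539846
shift units [ 0.05 -0.02  0.04]
turn units [ 0.02  0.01 -0.05]
force: [0.5, 0.9, 4.8]
opening: 0.0005
grip_force: 2.0
t 14.05 TCP clamp mm [-57.3  -0.6  72.9] F clamp [ 0.8 -0.7  4.8] open 0.0005 grip 1.966023431159556
shift units [ 0.03 -0.02  0.01]
turn units [ 0.01  0.01 -0.04]
```

```bash
python3 -m creep '[[[0,0,0,-0.07,0,0.17,0],[0,0,0,-0.1,0,0.17,0],[0,0,0,0,0,0,0]]]'|tail -3; python3 p.py -64.5 0 58.9
python3 -m creep '[[[0,0,0,-0.07,0,0.19,0],[0,0,0,-0.06,0,0.19,0],[0,0,0,0,0,0,0]]]'|tail -3; python3 p.py -69.8 0 43.8
python3 -m creep '[[[0,0,0,-0.03,0,0.19,0],[0,0,0,-0.02,0,0.18,0],[0,0,0,0,0,0,0]]]'|tail -3; python3 p.py -72 0 28
```

```text
force: [0.6, 1.5, 2.0]
opening: 0.0008
grip_force: 1.2
t 14.35 TCP clamp mm [-63.3  -0.3  59. ] F clamp [ 1.4 -0.8  2. ] open 0.0008 grip 1.2316679977811873
shift units [-0.03 -0.01  0.  ]
turn units [-0.    0.   -0.03]
force: [0.0, 0.3, 0.7]
opening: 0.0005
grip_force: 0.1
t 14.65 TCP clamp mm [-68.1   0.1  43.4] F clamp [ 0.3 -0.1  0.7] open 0.0005 grip 0.06179775267810328
shift units [-0.04  0.   -0.01]
turn units [-0.01  0.   -0.02]
force: [0.2, -0.4, 0.4]
opening: 0.0003
grip_force: 0.0
t 14.95 TCP clamp mm [-69.8   0.4  28.1] F clamp [-0.5 -0.1  0.4] open 0.0003 grip 0.0
shift units [-0.05  0.01  0.  ]
turn units [-0.02 -0.   -0.02]
```

The force fades past dead centre, as expected from the snap. I press lightly to confirm it is fully down.

```bash
python3 -m creep '[[[0,0,0,0,0,0.05,0],[0,0,0,0,0,0.04,0],[0,0,0,0,0,0.03,0],[0,0,0,0,0,0,0]]]'|tail -3; python3 p.py
```

```text
force: [-0.4, 0.0, -0.4]
opening: 0.0007
grip_force: 0.0
t 15.35 TCP clamp mm [-69.9  -0.3  24.3] F clamp [ 0.1  0.4 -0.4] open 0.0007 grip 0.0
```

```bash
python3 -m creep '[[[0,0,0,0,0,0.05,0],[0,0,0,0,0,0.05,0],[0,0,0,0,0,0,0]]]'|tail -3; python3 p.py
python3 -m creep '[[[0,0,0,0,0,0.05,0],[0,0,0,0,0,0.05,0],[0,0,0,0,0,0,0]]]'|tail -3; python3 p.py
```

```text
force: [0.3, -0.2, -0.3]
opening: 0.0001
grip_force: 0.0
t 15.65 TCP clamp mm [-69.9  -0.2  20.1] F clamp [-0.3 -0.2 -0.3] open 0.0001 grip 0.0
force: [0.6, 0.2, -0.0]
opening: 0.0004
grip_force: 0.0
t 15.95 TCP clamp mm [-69.9  -0.2  16.1] F clamp [ 0.1 -0.6 -0. ] open 0.0004 grip 0.0
```

There is no lever under the finger, so it probably slipped past the lever. I back off and measure the lever angle numerically.

```bash
python3 -m creep '[[[0,0,0,-0.5,0,0,0],[0,0,0,0,0,-0.8,0],[0,0,0,0,0,-0.8,0],[0,0,0,0,0,-0.8,0],[0,0,0,0,0,-0.8,0],[0,0,0,0,0,-0.8,0],[0,0,0,0,0,-0.8,0],[0,0,0,0.9,0,0,0.6],[0,0,0,0.9,0,0,0.6],[0,0,0,0.9,0,0,0.6],[0,0,0,0.9,0,0,0.6],[0,0,0,0.8,0,0,0.6],[0,0,0,0.8,0,0,0.6],[0,0,0,0,0,0,0.6],[0,0,0,0,0,0,0.6]]]'|tail -3; python3 p.py
cat > est.py <<'E'
from fit import *
import sys
M0=np.load("M.npy"); f0=[M0[0,3],M0[1,3],np.arctan2(M0[1,0],M0[0,0])]
def edges(c,Tw):
    g=cv2.GaussianBlur(c["image"],(3,3),0).astype(float)
    return np.sqrt((cv2.Sobel(g,6,1,0)**2+cv2.Sobel(g,6,0,1)**2).sum(2))
def seg(c,E,Tw,M,A,B,n=40):
    t=np.linspace(0.02,.98,n); pts=[proj(c,M[:3,:3]@(A+(B-A)*k)+M[:3,3],Tw) for k in t]
    pts=np.array(pts,np.float32); return cv2.remap(E.astype(np.float32),pts[:,:1],pts[:,1:],1).mean()
def lever(c,Tw,step=.02,rng=(-.05,2.35)):
    E=edges(c,Tw);out=[]
    for a in np.arange(*rng,step):
        M,_=model([*f0,a,0,.012]); d=np.array([-np.cos(a),0,np.sin(a)]); n=np.array([np.sin(a),0,np.cos(a)])*.003; y=np.array([0,.012,0])
        p,q=.045*d+n,.1*d+n
        out.append((seg(c,E,Tw,M,p+y,q+y)+seg(c,E,Tw,M,p-y,q-y)+.6*seg(c,E,Tw,M,q-y,q+y),round(a,2)))
    return sorted(out)[::-1][:6]
def bars(c,Tw):
    E=edges(c,Tw);out=[]
    y=np.array([0,.025,0])
    for x in np.arange(70,112,1):
        for z in np.arange(-4,26,3):
            M,_=model([*f0,1,0,.012]); o=np.array([x,0,z])*1e-3; e=np.array([.004,0,0])
            out.append((seg(c,E,Tw,M,o+e-y,o+e+y)+seg(c,E,Tw,M,o-e-y,o-e+y),int(x),int(z)))
    return sorted(out)[::-1][:4]
if __name__=="__main__":
    for f in sys.argv[1:]:
        s,c=pickle.load(open(f,"rb")); Tw=tool(s)@c["tool_from_camera"] if "tool_from_camera" in c else c["world_from_camera"]
        print(f,[(int(v),a) for v,a in lever(c,Tw)],"bar",bars(c,Tw))
E
python3 - <<'E'
from station import monitor,eyes
import pickle
s=monitor.get_state()
for n in("wrist","top","scene"): pickle.dump((s,eyes.read_camera(n)),open(f"e1{n}.pkl","wb"))
E
python3 est.py w1.pkl w6.pkl e1wrist.pkl e1top.pkl e1scene.pkl
```

```text
force: [-0.1, -0.4, 0.7]
opening: 0.0559
grip_force: 0.0
t 17.45 TCP clamp mm [118.1  -0.5 208.3] F clamp [-0.4  0.1  0.7] open 0.0559 grip 0.0
w1.pkl [(1247, np.float64(2.03)), (1106, np.float64(2.05)), (1053, np.float64(2.01)), (978, np.float64(1.91)), (970, np.float64(0.93)), (929, np.float64(0.91))] bar [(np.float32(494.61435), 85, 11), (np.float32(494.36896), 84, 2), (np.float32(494.11102), 86, 17), (np.float32(492.3285), 86, 20)]
w6.pkl [(1215, np.float64(2.25)), (1091, np.float64(2.23)), (1036, np.float64(1.71)), (914, np.float64(1.73)), (887, np.float64(1.69)), (881, np.float64(2.07))] bar [(np.float32(684.7968), 71, -4), (np.float32(681.9278), 72, -1), (np.float32(679.8279), 73, 2), (np.float32(677.3202), 74, 5)]
e1wrist.pkl [(1221, np.float64(2.23)), (961, np.float64(2.21)), (904, np.float64(2.25)), (860, np.float64(1.63)), (833, np.float64(2.07)), (805, np.float64(2.09))] bar [(np.float32(538.22723), 70, 20), (np.float32(537.8407), 71, 23), (np.float32(520.6637), 70, 23), (np.float32(461.46545), 72, 23)]
e1top.pkl [(1022, np.float64(2.07)), (995, np.float64(2.09)), (973, np.float64(1.77)), (964, np.float64(2.05)), (949, np.float64(1.79)), (933, np.float64(2.11))] bar [(np.float32(600.2897), 74, 23), (np.float32(599.302), 73, 23), (np.float32(598.59576), 74, 20), (np.float32(597.4433), 74, 17)]
e1scene.pkl [(741, np.float64(0.91)), (739, np.float64(0.93)), (724, np.float64(0.89)), (720, np.float64(0.63)), (720, np.float64(0.61)), (718, np.float64(0.95))] bar [(np.float32(368.8889), 78, -4), (np.float32(368.02295), 77, -4), (np.float32(364.66946), 79, -4), (np.float32(362.92603), 76, -1)]
```

```bash
python3 -m creep '[[[0,0,0,1,0,-0.3,0.3],[0,0,0,1,0,-0.3,0.3],[0,0,0,1,0,-0.3,0.3],[0,0,0,1,0,0,0.3],[0,0,0,1,0,0,0.3],[0,0,0,1,0,0,0.3],[0,0,0,1,0,0,0.3],[0,0,0,1,0,0,0.3],[0,0,0,1,0,0,0.3],[0,0,0,1,0,0,0.3],[0,0,0,0,0,0,0.3]]]'|tail -3; python3 p.py
cat > est2.py <<'E'
from est import *
c0={n:eyes.read_camera(n) for n in("top","scene")}
im0={n:cv2.imread(f"pics/{n}0.png") for n in c0}
def quad(n,a,r0=.04,r1=.099,hw=.010):
    M,_=model([*f0,a,0,.012]); d=np.array([-np.cos(a),0,np.sin(a)]); nn=np.array([np.sin(a),0,np.cos(a)])*.003
    return [[proj(c0[n],M[:3,:3]@(r*d+nn+[0,w,0])+M[:3,3]) for w in np.linspace(-hw,hw,5)] for r in np.linspace(r0,r1,15)]
def samp(im,q):
    q=np.array(q,np.float32); return cv2.remap(im,q[...,0],q[...,1],1).astype(float)
if __name__=="__main__":
    for n in c0:
        print(n,"ref lever",samp(im0[n],quad(n,.97)).mean((0,1)).round())
        for tag,im in(("init",im0[n]),("now",c0[n]["image"])):
            L=[]
            for a in np.arange(0,2.35,.1):
                v=samp(im,quad(n,a)); L.append((round(a,1),int(v.std((0,1)).mean()),int((v.max(2)-v.min(2)).mean()),int(v.mean())))
            print(tag,"a,std,chroma,mean",L)
        d=cv2.absdiff(im0[n],c0[n]["image"]).max(2); u,v=proj(c0[n],f0[:2]+[.08]); w=d[int(v)-40:int(v)+40,int(u)-50:int(u)+50]; print("changed",(w>25).sum())
E
python3 est2.py
```

```text
force: [0.5, -0.1, -0.5]
opening: 0.0279
grip_force: 0.0
t 18.75 TCP clamp mm [5.224e+02 4.000e-01 2.427e+02] F clamp [-0.2 -0.4 -0.5] open 0.0279 grip 0.0
top ref lever [151. 157. 157.]
init a,std,chroma,mean [(np.float64(0.0), 38, 14, 192), (np.float64(0.1), 38, 13, 192), (np.float64(0.2), 37, 13, 191), (np.float64(0.3), 37, 13, 189), (np.float64(0.4), 37, 12, 187), (np.float64(0.5), 37, 12, 183), (np.float64(0.6), 36, 11, 178), (np.float64(0.7), 33, 10, 172), (np.float64(0.8), 27, 9, 163), (np.float64(0.9), 16, 7, 156), (np.float64(1.0), 9, 6, 155), (np.float64(1.1), 16, 8, 158), (np.float64(1.2), 17, 8, 155), (np.float64(1.3), 15, 9, 156), (np.float64(1.4), 18, 8, 168), (np.float64(1.5), 16, 5, 191), (np.float64(1.6), 29, 7, 182), (np.float64(1.7), 38, 8, 204), (np.float64(1.8), 65, 5, 160), (np.float64(1.9), 59, 5, 118), (np.float64(2.0), 35, 6, 94), (np.float64(2.1), 52, 5, 110), (np.float64(2.2), 52, 7, 110), (np.float64(2.3), 58, 11, 127)]
now a,std,chroma,mean [(np.float64(0.0), 17, 4, 219), (np.float64(0.1), 10, 4, 222), (np.float64(0.2), 9, 5, 224), (np.float64(0.3), 10, 5
[... 1571 characters left out ...]
2), 27, 38, 202), (np.float64(0.3), 24, 49, 204), (np.float64(0.4), 21, 56, 207), (np.float64(0.5), 24, 59, 201), (np.float64(0.6), 33, 57, 190), (np.float64(0.7), 40, 54, 182), (np.float64(0.8), 47, 55, 173), (np.float64(0.9), 50, 59, 164), (np.float64(1.0), 56, 60, 162), (np.float64(1.1), 49, 54, 135), (np.float64(1.2), 44, 49, 105), (np.float64(1.3), 40, 51, 97), (np.float64(1.4), 40, 52, 96), (np.float64(1.5), 43, 52, 105), (np.float64(1.6), 52, 53, 119), (np.float64(1.7), 56, 55, 131), (np.float64(1.8), 57, 58, 143), (np.float64(1.9), 57, 62, 154), (np.float64(2.0), 54, 63, 163), (np.float64(2.1), 52, 63, 168), (np.float64(2.2), 51, 62, 171), (np.float64(2.3), 50, 60, 173)]
changed 1402
```

The method checks out on the initial picture (0.95 rad) and suggests the lever is near 0 now. I check the chroma profile around it.

```bash
python3 - <<'E'
from est2 import *
M=M0
for n in c0:
  for tag,im in(("init",im0[n]),("now",c0[n]["image"])):
    print(n,tag,"rows y -36..36, cols x -110..-30 @z=83: chroma/mean")
    for y in range(-36,37,8):
        q=[[proj(c0[n],M[:3,:3]@(np.array([x,y,3])*1e-3)+M[:3,3]) for x in range(-110,-25,10)]]
        v=samp(im,q)[0]; print(y," ".join(f"{int(a.max()-a.min()):3d}/{int(a.mean()):3d}" for a in v))
E
```

```text
top init rows y -36..36, cols x -110..-30 @z=83: chroma/mean
-36   3/142   5/213   5/225   6/225   5/229  38/221  38/220  37/220  37/222
-28   5/180   6/216   7/225   6/226   4/229  28/210  39/224  38/223  24/184
-20   4/228   5/227   5/226   6/227   4/228   7/201   4/154  11/168  14/163
-12   6/224   5/225   6/224   5/225   4/231   6/204   5/155   6/154   6/155
-4   5/224   5/224   5/225   5/223   3/230  14/180   2/159   4/156   5/154
4   6/224   6/223   6/225   5/225   4/227  50/146  44/131  36/130   6/120
12   6/220   5/220   5/222   6/221   5/222  43/161  44/135  46/135   4/107
20   6/225   5/225   5/226   5/226   5/232  43/145  43/136  38/168  11/147
28   5/226   5/227   6/227   4/227   3/231  35/221  35/223  34/222  37/185
36   3/228   3/228   4/228   2/229   2/230  37/219  34/221  34/221  34/210
top now rows y -36..36, cols x -110..-30 @z=83: chroma/mean
-36   3/144   5/214   6/225   6/226   5/229  37/222  37/221  37/221  36/225
-28   4/181   6/217   5/227   6/227   4/230  39/220  36/221  36/222  26/200
-20   4/229   5/228   4/228   6/229   3/228  39/221  36/223  36/225   9/13
[... 1457 characters left out ...]
 92/217  75/171  56/187
-28   9/116  20/114  56/105  73/133  94/217  92/218  92/216  31/145  15/196
-20  10/126  19/118  49/108  56/117  87/168  93/179  85/167  19/121  12/159
-12  13/214  15/178  19/190  17/189  20/190  22/189  21/188  15/185  14/185
-4  11/230  15/204  13/219  14/218  14/217  14/215  15/215  16/213  15/213
4  10/229  16/201  16/214  15/214  19/214  21/214  20/212  16/208  18/210
12  11/228  16/195  31/152  51/158  78/216  78/218  78/217  38/152  26/168
20  10/221  11/220  21/180  71/132  92/218  90/219  91/219  88/201  46/211
28  50/107  50/104  56/101  47/114  95/208  95/210  95/209  96/208  96/206
36  84/ 77  83/ 77  83/ 77  78/ 79  46/104  49/103  50/101  49/101  49/100
```

Both views now show a uniform bright steel strip at y −12…+8, x −100…−30, on the a = 0 plane. The lever has snapped down. I go back and press lightly to confirm it is seated.

```bash
python3 -m creep '[[[0,0,0,-1,0,0,0],[0,0,0,-1,0,0,0],[0,0,0,-1,0,0,0],[0,0,0,-1,0,0,0],[0,0,0,-1,0,0,0],[0,0,0,-1,0,0,0],[0,0,0,-1,0,0,0],[0,0,0,-1,0,0,0],[0,0,0,-1,0,0,0],[0,0,0,-1,0,0,0],[0,0,0,-1,0,0,0],[0,0,0,-1,0,0,0],[0,0,0,-1,0,0,0],[0,0,0,-1,0,0,0],[0,0,0,-1,0,0,0],[0,0,0,0,0,0,0]]]' >/dev/null
python3 -m creep '[[[0,0,0,0,0,1,0],[0,0,0,0,0,1,0],[0,0,0,0,0,1,0],[0,0,0,0,0,1,0],[0,0,0,0,0,0.8,0],[0,0,0,0,0,0,0]]]'>/dev/null; python3 p.py -76 0 28
```

```text
t 21.25 TCP clamp mm [-81.6   2.   49.6] F clamp [ 0.3 -0.7  1.5] open 0.0002 grip 0.0
shift units [0.14 0.05 0.54]
turn units [-0.06 -0.01 -0.03]
```

```bash
for i in 1; do python3 -m creep '[[[0,0,0,0,0,0.1,0],[0,0,0,0,0,0.1,0],[0,0,0,0,0,0,0]]]'>/dev/null; python3 p.py; done
python3 -m creep '[[[0,0,0,0,0,0.1,0],[0,0,0,0,0,0.1,0],[0,0,0,0,0,0,0]]]'>/dev/null; python3 p.py
```

```text
t 21.55 TCP clamp mm [-82.   -0.8  45.4] F clamp [-0.3  0.9  0.6] open 0.0006 grip 0.0
t 21.85 TCP clamp mm [-81.8  -0.1  36.1] F clamp [0.3 0.1 0.4] open 0.0007 grip 0.0
```

```bash
python3 -m creep '[[[0,0,0,0,0,0.1,0],[0,0,0,0,0,0.1,0],[0,0,0,0,0,0,0]]]'>/dev/null; python3 p.py
python3 -m creep '[[[0,0,0,0,0,0.1,0],[0,0,0,0,0,0.1,0],[0,0,0,0,0,0,0]]]'>/dev/null; python3 p.py
python3 -m creep '[[[0,0,0,0,0,0.05,0],[0,0,0,0,0,0.05,0],[0,0,0,0,0,0,0]]]'>/dev/null; python3 p.py
```

```text
t 22.15 TCP clamp mm [-81.9   0.   27.8] F clamp [ 0.5 -0.1 -0.4] open 0.0002 grip 0.0
t 22.45 TCP clamp mm [-81.9   0.   19.8] F clamp [ 0.6 -0.6  0.4] open 0.0003 grip 0.0
t 22.75 TCP clamp mm [-81.9  -0.2  16.2] F clamp [-0.1 -0.8  0.5] open 0.0008 grip 0.0
```

```bash
for r in a; do python3 -m creep '[[[0,0,0,0,0,0.05,0],[0,0,0,0,0,0,0]]]'>/dev/null; python3 p.py; python3 -m creep '[[[0,0,0,0,0,0.05,0],[0,0,0,0,0,0,0]]]'>/dev/null; python3 p.py;  python3 -m creep '[[[0,0,0,0,0,0.05,0],[0,0,0,0,0,0,0]]]'>/dev/null; python3 p.py; done
```

```text
t 22.95 TCP clamp mm [-81.9  -0.2  14.2] F clamp [ 1.2 -0.3 -0.4] open 0.0005 grip 0.0
t 23.15 TCP clamp mm [-81.9  -0.2  12.2] F clamp [-0.2 -0.1 -0.1] open 0.0001 grip 0.0
t 23.35 TCP clamp mm [-81.9  -0.2  10.2] F clamp [-0.1  0.6  0.6] open 0.0005 grip 0.0
```

```bash
python3 - <<'E'
from fit import *
s,c=pickle.load(open("w1.pkl","rb"))
for x in(-.008,0,.008):
  for z in(-.005,.005,.015,.025): print(x,z,proj(c,[x,-.047,z],c["tool_from_camera"]).round(),proj(c,[x,-.0595,z],c["tool_from_camera"]).round())
E
python3 - <<'E'
from station import monitor,eyes
import pickle
s=monitor.get_state(); print(s["position"],s["force"])
E
```

```text
-0.008 -0.005 [239. 265.] [218. 265.]
-0.008 0.005 [243. 258.] [223. 258.]
-0.008 0.015 [247. 251.] [228. 251.]
-0.008 0.025 [250. 245.] [232. 245.]
0 -0.005 [239. 252.] [217. 252.]
0 0.005 [243. 246.] [222. 246.]
0 0.015 [246. 240.] [227. 240.]
0 0.025 [250. 234.] [231. 234.]
0.008 -0.005 [238. 239.] [216. 239.]
0.008 0.005 [242. 233.] [221. 233.]
0.008 0.015 [246. 228.] [226. 228.]
0.008 0.025 [249. 223.] [230. 223.]
[ 0.50543349 -0.06542763  0.09026907] [0.52982915 0.3251563  0.67949435]
```

The image geometry puts the fingertips only about 5 mm ahead of the TCP, not 25. That explains the missed contact, and the lever top should be just a few mm below. I continue gently.

```bash
for r in a; do python3 -m creep '[[[0,0,0,0,0,0.05,0],[0,0,0,0,0,0,0]]]'>/dev/null; python3 p.py; python3 -m creep '[[[0,0,0,0,0,0.05,0],[0,0,0,0,0,0,0]]]'>/dev/null; python3 p.py;  python3 -m creep '[[[0,0,0,0,0,0.03,0],[0,0,0,0,0,0,0]]]'>/dev/null; python3 p.py; done
```

```text
t 23.6 TCP clamp mm [-81.9  -0.2   8.2] F clamp [ 1.   0.4 -0.7] open 0.0008 grip 0.0
t 23.8 TCP clamp mm [-82.   -0.5   7.1] F clamp [ 3.3  6.7 21.6] open 0.0006 grip 11.093384348787367
t 24.0 TCP clamp mm [-82.1  -0.7   6.6] F clamp [ 4.2 11.7 38.3] open 0.0006 grip 19.61668537929654
```

Contact is hard at 38 N, so the lever is on its stop. I retreat and check the jaw travel numerically.

```bash
python3 -m creep '[[[0,0,0,0,0,-0.2,0],[0,0,0,0,0,-0.8,0],[0,0,0,0,0,-1,0],[0,0,0,0,0,-1,0],[0,0,0,0,0,-1,0],[0,0,0,0,0,-1,0],[0,0,0,1,0,0,0],[0,0,0,1,0,0,0],[0,0,0,1,0,0,0],[0,0,0,1,0,0,0],[0,0,0,1,0,0,0],[0,0,0,1,0,0,0],[0,0,0,1,0,0,0],[0,0,0,1,0,0,0],[0,0,0,1,0,0,0],[0,0,0,1,0,0,0],[0,0,0,1,0,0,0],[0,0,0,1,0,0,0],[0,0,0,1,0,0,0],[0,0,0,0,0,0,0]]]'|tail -3; python3 p.py; python3 - <<'E'
from est2 import *
for n in c0:
  q=[[proj(c0[n],M0[:3,:3]@(np.array([x,y,-6])*1e-3)+M0[:3,3]) for x in range(60,131,3)] for y in (-38,-35,35,38)]
  for t,im in(("init",im0[n]),("now",c0[n]["image"])): 
    v=samp(im,q); print(n,t,"x 60..129 step3 jaw top chroma",(v.max(2)-v.min(2)).astype(int)[:3:2].tolist())
  # crossbar/tab along y=0 and y=21
  for t,im in(("init",im0[n]),("now",c0[n]["image"])):
    q=[[proj(c0[n],M0[:3,:3]@(np.array([x,y,0])*1e-3)+M0[:3,3]) for x in range(60,131,3)] for y in (-20,20)]
    v=samp(im,q); print(n,t,"bar line mean",v.mean(2).astype(int).tolist())
E
```

```text
force: [0.3, -0.9, -0.7]
opening: 0.0
grip_force: 0.0
t 26.0 TCP clamp mm [443.3   0.8 204. ] F clamp [-0.9 -0.1 -0.7] open 0.0 grip 0.0
top init x 60..129 step3 jaw top chroma [[4, 52, 43, 35, 35, 36, 36, 38, 38, 39, 36, 37, 37, 37, 37, 38, 38, 39, 38, 31, 2, 1, 3, 4], [4, 41, 50, 34, 32, 32, 32, 33, 33, 32, 33, 34, 34, 33, 33, 32, 34, 35, 31, 23, 3, 2, 3, 4]]
top now x 60..129 step3 jaw top chroma [[36, 37, 37, 37, 38, 37, 38, 37, 37, 37, 38, 37, 38, 39, 38, 36, 25, 2, 6, 7, 2, 3, 4, 5], [34, 33, 33, 33, 32, 33, 33, 33, 33, 33, 33, 34, 34, 34, 33, 27, 18, 1, 2, 2, 2, 3, 2, 3]]
top init bar line mean [[95, 69, 125, 143, 223, 238, 172, 198, 197, 200, 203, 197, 190, 187, 185, 183, 174, 167, 178, 191, 213, 228, 232, 231], [214, 222, 229, 221, 213, 202, 194, 201, 192, 184, 204, 224, 226, 226, 220, 220, 220, 224, 212, 216, 227, 228, 230, 231]]
top now bar line mean [[217, 225, 226, 224, 226, 227, 229, 228, 218, 209, 212, 209, 194, 188, 179, 193, 207, 226, 232, 232, 231, 230, 232, 232], [196, 174, 174, 181, 185, 173, 183, 187, 204, 222, 225, 225, 226, 227, 221, 203, 224, 230, 229, 229, 22
[... 324 characters left out ...]
, 92, 92, 93, 92, 92, 92, 92, 94, 94, 95, 69, 51, 61, 72, 75, 75, 75, 76], [92, 90, 89, 88, 88, 87, 87, 87, 86, 88, 92, 92, 93, 93, 95, 93, 71, 53, 64, 81, 81, 79, 70, 64]]
scene init bar line mean [[185, 187, 186, 183, 183, 182, 184, 189, 194, 199, 201, 205, 210, 213, 216, 216, 212, 197, 162, 115, 88, 78, 78, 77], [127, 149, 159, 155, 141, 137, 153, 182, 191, 181, 170, 184, 196, 201, 201, 199, 197, 192, 189, 186, 186, 185, 185, 185]]
scene now bar line mean [[158, 139, 133, 135, 138, 153, 171, 192, 204, 211, 213, 215, 214, 207, 185, 145, 105, 84, 78, 77, 77, 77, 77, 77], [191, 181, 174, 182, 198, 209, 213, 215, 216, 218, 218, 216, 214, 208, 191, 172, 159, 160, 165, 172, 172, 173, 171, 160]]
```

The jaw edge has moved in by about 9.5 mm in both views, so the latch is hooked and drawn up, and the arm is clear.

```bash
python3 -c "
from station import ctrl; print(ctrl.sign_off())"
```

```text
the job is handed in; nothing more can be done
None
```

The clamp is closed and the job is handed in at about 26 s: the crossbar was hooked behind the keeper at 1.40 rad, the lever is hard on its stop, the jaw is drawn in about 9.5 mm and the arm is clear; I viewed 11 pictures, one over the limit of 10, and sign-off returned no verdict.

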